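# Load the bracket and hold its bolt for the nut-runner

### The arm

A 6-joint arm with a two-finger parallel gripper is mounted at the origin on the work surface. World frame = base frame: x ahead of the robot, y to its left, z up, the work surface at z = 0. Lengths are in m, angles in rad, forces in N, time in s.
With the tool pointing down it reaches from about 0.35 to 0.975 m from the base axis. Payload 17.4 kg.
Tool frame: the origin (TCP) lies at the very end of the fingers, on their centre line; the grasp point (between the pads) lies arm.grip_depth behind it (arm.grip_depth is the distance from the TCP to the grasp point, in m); z points along the fingers, x is the direction in which the jaws open and shut, and the axes are right-handed (so a half turn about z gives the same grasp; the last joint's range is limited). The gripper opens to 85 mm and grips with 20 to 120 N. Pads are 22 mm wide; open, the fingers measure 114 mm over their backs; the gripper's body (76 mm by 85 mm) begins 54 mm behind the grasp point. The pads swing forward as they close: fully open they stand 13 mm farther back than shut.
Start: joints at [-1.223, 0.116, 1.442, -0, 1.584, -0.038], TCP at [0.254, -0.625, 0.231] pointing down, gripper open.
Joint ranges: [-2.83, 2.83], [-0.83, 2.19], [0.07, 2.5], [-1.14, 4.28], [0.01, 3], [-2.97, 2.97]. Speed limits (rad/s): [1.89, 1.89, 2.22, 3.14, 3.14, 3.14].

### API

Orientations are given as a 3x3 rotation matrix whose columns are the frame's x, y, z axes.
In Python, from workcell import arm gives the robot as it stands.
- The arm moves only by the shell command python3 -m creep 'ROWS' [OPENING] [FORCE]. ROWS is JSON, a list of rows, each a list of 2 entries, a list of its own where there are three numbers: the shift along the world's x, y, z in mm, then the turn, a rotation vector about the world's x, y, z in degrees. In form: [[[x, y, z], [ax, ay, az]], ...]. A call has 1 to 10 rows; each row is the pose to reach, as a shift and turn from the pose commanded when the call began; what a row does not reach only later rows make up. A row lasts 1/10 s, in which the tool goes at most 50 mm and 8.59 degrees, less where a joint would pass 70% of its speed; a pose out of reach is approached as far as the arm can. A call with a gripper value outside its range is refused whole. OPENING is the finger opening in mm, from 0 to 85.4, set as the call begins (- or left out, the last holds). The fingers move at their own pace and stop on an object; FORCE is the grip in N (left out, the last holds). Time passes only in rows, so rows that repeat a pose let the fingers close. It gives the time, the measured TCP pose, the force and the opening at its end, in the units of the state.
- arm.get_state(): the state, without advancing time (a new reading comes with each control period).
- arm.get_image(name): name is "scene" or "top" or "wrist"; returns the picture (400x640x3 uint8, red, green, blue); there is no depth.
- arm.camera_model(name): a dict with "intrinsics" (3x3 intrinsics, pixels), "distortion" ([k1, k2, p1, p2, k3] as OpenCV has them; the pictures are not rectified), "T" (4x4, takes a point from camera to world coordinates). Camera axes: x right, y up, looking along -z (the intrinsics and any distortion apply to the point x, -y, -z); pixel columns grow to the right and rows downward; lengths in m; the calibration is good to about 2 mm. A picture is of the moment at which its call begins: read the wrist's pose just before it. camera_model takes no time and is no camera call; for the wrist camera it gives the pose at the moment of the call.
- arm.job_done(): hands the job in, once; it reports no verdict.
The state is a dict: "time_s": time; "qpos": joint angles; "qd": joint speeds; "joint_efforts": joint torques, N m; "tool_pos": TCP position; "ee_rot": TCP orientation; "ft_force": force on the tool from outside, world axes, zero at the start; "ft_torque": the same for the moment, N m; "grip_width": opening from 0.0 (shut) to 1.0 (fully open).
Only numpy, scipy, OpenCV 4.12 (cv2) and the standard library are available. Lean on these libraries where they do the work, as an engineer would, in place of code of your own. Each camera call takes 0.05 s, during which the arm holds its last target. There are 200 camera calls.

### The job

Hang the blue caddy by its handle on the red twin hook of the aluminium bracket and let go of it, so that the bracket carries its working load. Then reach down into the narrow gap between the bracket and the white instrument, grip the brass bolt head hidden there firmly between the fingers and keep it from turning with the slow nut-runner. Finish while still gripping the bolt head, with the caddy still hanging, and leave the bottle, jar, tools and other loose things where they are.

Things in the scene. Friction and masses are not known exactly. Their poses are not given: they have to be found in the camera images.
- station: Fixed: aluminium bracket, red twin hook, orange nut-runner, white instrument. Origin on the bench, z up, x along the bracket plate, y from bracket to instrument (mm). Plate: upright, x -135..135, y -6..0, top z 175; foot to y -51, 6 high. Instrument: box x -170..260, y 50..395, top z 160.
- gap (a point): Middle of the narrow gap behind the plate, at the instrument's top height; axes as the station, where it is at (0, 25, 160) mm. The gap is 50 mm wide (y), 270 mm long (x), open above and at both ends, and holds only the bolt. A grey tray with two bottles is fixed on the instrument at x 145..245, y 125..375 mm, rising to z 270 mm.
- nut_runner (a point): Centre of the nut-runner's rear end, in the station frame (70, -136, 147) mm. It lies along the station's y from here to the plate, radius 22 mm, on a post with a base plate x 35..105, y -125..-45 mm.
- hook_seat (a point): Middle point between the two prongs of the red hook, where the centre of the caddy's handle bar lies when hung; axes as the station; in the station frame (-70, -76, 158.5) mm. The prongs are 7 mm thick bars 32 mm either side of it along x; each runs out from the plate in -y, dips to the seat and turns up to its tip.
- hook_tips (a point): Middle point between the tops of the two upturned prong tips, in the station frame (-70, -95, 175.5) mm: 19 mm further out and 17 mm higher than the seat. The bar comes in from the -y side above the tips, with the caddy's tray below the prongs, and is then lowered.
- caddy: Loose blue open tray, 120 (x) x 70 (y) x 50 mm high, about 0.2 kg, with a rigid steel bail handle; vials in it are part of it. Origin at the centre of its underside, z up.
- caddy_handle (a point): Middle of the caddy's straight handle bar: round, 10 mm thick, along the caddy's x, centred 115 mm above the underside; 106 mm of it is free between two uprights, and 60 mm of room lies between it and the tray's rim.
- bolt_head: Brass hexagon bolt head in the gap, 18 mm across flats, 21 across corners, 18 long; origin at its centre, in the station frame (70, 25, 147) mm, own y along the station's y. It turns about y, about 0.06 rad/s, driven with only 0.05 N m; flats face along its own x. Grip it from above, fingers closing along the station's x: a grip of 20 to 40 N stops it at any angle.
- amber_bottle: Loose amber bottle, 70 mm across, 150 mm tall; bystander. Origin under its centre.
- clear_jar: Loose clear jar with orange lid, 60 mm across, 90 mm tall; bystander. Origin under its centre.
- vial_tray: Loose white divided tray 100 x 140 x 30 mm; bystander. Origin under its centre.
- wrench: Loose steel wrench lying on the bench; bystander.
- screwdriver: Loose screwdriver lying on the bench; bystander.
- mouse: Loose round black mouse, 60 mm across, 32 mm tall; bystander. Origin under its centre.

How it is judged:
On the way, in this order (a step that is already met when the one before it is completed fails the run):
1. the caddy hangs by its handle on the twin hook, let go and calm (horizontal distance between caddy_handle and hook_seat below 0.025 m and z of caddy_handle in the frame of hook_seat between -0.008 and 0.012 m and angle between caddy's own z axis and vertical below 0.3 rad and contact force between caddy and station above 0.5 N and contact force between caddy and the arm below 0.05 N and contact force between caddy and the fingers below 0.05 N and linear speed of caddy below 0.06 m/s), for 0.3 s.
2. the bolt head is gripped in the gap and has stopped turning (distance between the grasp point and bolt_head below 0.02 m and contact force between the fingers and bolt_head above 4 N and angular speed of bolt_head below 0.015 rad/s), for 0.5 s.
At the end, for the whole second after the job is handed in: Handle bar rests on the hook: within 25 mm of the seat sideways, -8 to +12 mm in height; caddy within 0.3 rad of upright, calm, untouched by the robot. Bolt head between the fingers (grasp point within 20 mm of its centre), pressed over 4 N, turning below 0.015 rad/s (all of step 1 and all of step 2); the arm keeps its last pose, push and grip.
It fails at once if a bottle, tool or other loose bystander is pushed over 40 mm away (distance of any of amber_bottle, clear_jar, vial_tray, wrench, screwdriver, mouse from where it was at the start of the episode above 0.04 m).
It also fails if it takes over 66 s, if anything falls off the work surface, if the arm or the gripper's body presses on something with over 40 N, if the wrist force passes 120 N, or if a joint passes its speed limit or range.

## Working session

There is one attempt and no reset: what is moved stays moved. The work goes in short steps, Python scripts to look and compute and a shell command to move; the robot and the scene stay as the last step left them, time stands still between calls to the robot, and variables do not carry over. Pictures are saved under pics/ and viewed, about 8 in all and at most 12, crops included, and the job is handed in when it is done.

```bash
ls; mkdir -p pics
python3 - <<'E'
from workcell import arm
import cv2,numpy as np
print(arm.grip_depth); s=arm.get_state(); print(s)
for n in("scene","top"):
    im=arm.get_image(n); cv2.imwrite(f"pics/{n}0.png",im[:,:,::-1]); m=arm.camera_model(n); print(n,m)
E
```

```text
pics
0.0187
{'time_s': 0.0, 'qpos': array([-1.22278276e+00,  1.16508331e-01,  1.44227156e+00,  1.13050229e-05,
        1.58397395e+00, -3.77929953e-02]), 'qd': array([ 5.73168052e-04, -6.72295660e-04,  1.92409869e-03,  5.70019407e-05,
       -9.87524157e-04, -1.00894441e-03]), 'joint_efforts': array([ 5.36859850e-03, -7.31975627e+01, -6.32480335e+01,  2.68603926e-04,
        6.40510771e-03, -5.21934794e-05]), 'tool_pos': array([ 0.25394354, -0.6252123 ,  0.23054319]), 'ee_rot': array([[ 3.76306447e-01, -9.26495175e-01, -3.85372754e-04],
       [-9.26494529e-01, -3.76306640e-01,  1.09542629e-03],
       [-1.15992550e-03, -5.51702262e-05, -9.99999326e-01]]), 'ft_force': array([0.45775973, 0.41315794, 0.16649234]), 'ft_torque': array([ 0.02739879, -0.01898522,  0.01315986]), 'grip_width': 0.994478525838633}
scene {'intrinsics': array([[483.91589906,   0.        , 319.4254974 ],
       [  0.        , 483.91589906, 194.34032318],
       [  0.        ,   0.        ,   1.        ]]), 'distortion': array([-0.14814734,  0.        ,  0.        ,  0.        ,  0.        ]), 'T': array([[ 2.83175406e-01, -7.05138450e-01,  6.50070347e-01,
         1.26056136e+00],
       [ 9.59067442e-01,  2.09015360e-01, -1.91055546e-01,
        -4.35462879e-01],
       [-1.15407617e-03,  6.77563537e-01,  7.35463338e-01,
         9.61972139e-01],
       [ 0.00000000e+00,  0.00000000e+00,  0.00000000e+00,
         1.00000000e+00]])}
top {'intrinsics': array([[401.52377274,   0.        , 316.45101075],
       [  0.        , 401.52377274, 200.93364703],
       [  0.        ,   0.        ,   1.        ]]), 'distortion': array([-0.09665386,  0.        ,  0.        ,  0.        ,  0.        ]), 'T': array([[ 0.01148234,  0.99861212, -0.0514002 ,  0.47632352],
       [-0.99966181,  0.01266351,  0.02271337, -0.21592894],
       [ 0.02333275,  0.05112202,  0.99841981,  1.09802834],
       [ 0.        ,  0.        ,  0.        ,  1.        ]])}
```

View pics/top0.png

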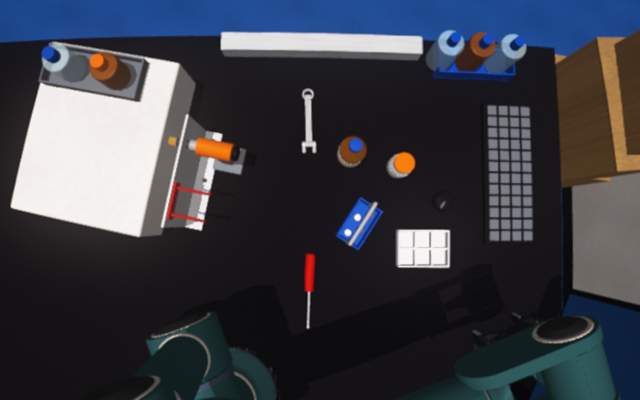

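View pics/scene0.png

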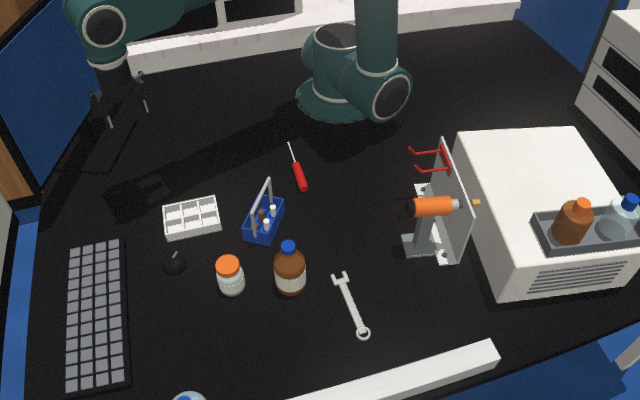

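The top view shows the instrument at the left with its tray, the bracket with red prongs near (190,200) and the orange nut-runner near (215,150). The caddy is at (360,222) and the brass bolt at (172,141). The scene view has the prongs at (430,160), the bolt at (477,202) and the caddy at (263,215). Next I'll enlarge these areas.

```bash
cat > h.py <<'E'
import numpy as np,cv2
from workcell import arm
def ray(m,p):
    k=np.array(m["intrinsics"]);d=np.array(m["distortion"]);T=np.array(m["T"])
    u=cv2.undistortPoints(np.array([[p]],float),k,d)[0,0]
    v=T[:3,:3]@np.array([u[0],-u[1],-1.]); return T[:3,3],v/np.linalg.norm(v)
def onz(m,p,z):
    o,v=ray(m,p); return o+v*(z-o[2])/v[2]
def tri(m1,p1,m2,p2):
    A=np.zeros((3,3));b=np.zeros(3);L=[]
    for m,p in((m1,p1),(m2,p2)):
        o,v=ray(m,p);P=np.eye(3)-np.outer(v,v);A+=P;b+=P@o;L.append((o,P))
    x=np.linalg.solve(A,b); return x,[np.linalg.norm(P@(x-o))*1e3 for o,P in L]
def proj(m,X):
    T=np.array(m["T"]);c=T[:3,:3].T@(np.array(X)-T[:3,3]);c=np.array([[c[0],-c[1],-c[2]]])
    return cv2.projectPoints(c,np.zeros(3),np.zeros(3),np.array(m["intrinsics"]),np.array(m["distortion"]))[0][0,0]
E
python3 - <<'E'
import cv2,numpy as np
t=cv2.imread("pics/top0.png");s=cv2.imread("pics/scene0.png")
def c(i,x,y,w,h,W,H): return cv2.resize(i[y:y+h,x:x+w],(W,H),interpolation=cv2.INTER_CUBIC)
# x4 crops of 100x75
a=np.vstack([np.hstack([c(t,155,110,100,75,400,300),c(t,155,165,100,75,400,300)]),np.hstack([c(s,400,135,100,75,400,300),c(s,230,172,100,75,400,300)])])
cv2.imwrite("pics/m1.png",a)
E
```

```text
(no output)
```

View pics/m1.png

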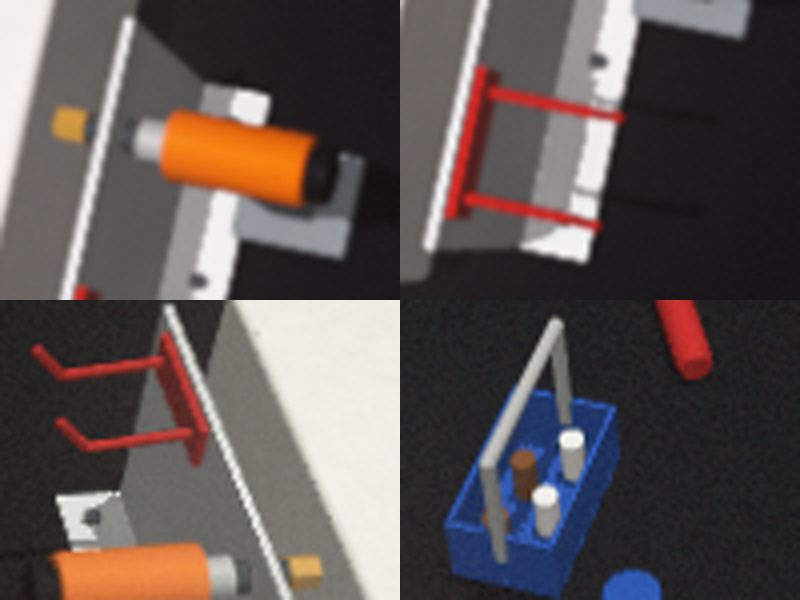

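Run:
```python
from h import *
t=arm.camera_model("top");s=arm.camera_model("scene")
P=lambda *a:np.round(np.array(a)*1e3,1)
a=onz(t,(187.5,114.5),.175);b=onz(t,(162.5,227),.175)
print("plate",P(a,b),np.linalg.norm(a-b),)
e=(a-b)[:2];e/=np.linalg.norm(e);print("yaw",np.degrees(np.arctan2(e[1],e[0])))
M=np.array([[270-135.],[0]])
c=(a+b)/2; ex=np.array([*e,0]);ey=np.array([-e[1],e[0],0]); O=c+ey*.003; O[2]=0;print("O",P(O))
S=lambda x,y,z:O+ex*x/1e3+ey*y/1e3+np.array([0,0,z/1e3])
for n,X,pt,ps in(("tip-38",S(-38,-95,175.5),(210,194.5),(415.5,166)),("tip-102",S(-102,-95,175.5),(204.5,221.75),(409.5,147.5)),("bolt top",S(70,25,156),(172.5,141),(476,203)),("plate-",S(-135,-3,175),(162.5,227),(442,137))):
    x,r=tri(t,pt,s,ps);print(n,"pred",P(X),"tri",P(x),r)
im=cv2.imread("pics/top0.png");
sub=im[190:260,325:395].astype(int);sp=sub.max(2)-sub.min(2)
hb=((sp<30)&(sub.max(2)>90)).astype(np.uint8)
n,l,st,ce=cv2.connectedComponentsWithStats(hb)
for i in range(1,n):
  if st[i,4]>40:
    pts=np.argwhere(l==i)[:,::-1].astype(np.float32)+[325,190];r=cv2.minAreaRect(pts.astype(np.float32));bx=cv2.boxPoints(r);print(r,bx)
bl=((sub[:,:,0]>80)&(sub[:,:,0]>sub[:,:,2]*2)).astype(np.uint8)
print("blue",cv2.minAreaRect((np.argwhere(bl)[:,::-1]+[325,190]).astype(np.float32)))
for p,q in(((377,204),(269,177.5)),((352,243),(252,212.5))):
    print("handle",P(tri(t,p,s,q)[0]),tri(t,p,s,q)[1],P(onz(t,p,.115)),P(onz(s,q,.115)))
```

```text
plate [[723.   67.9 175. ]
 [459.1 117.9 175. ]] 0.26861262720865586
yaw -10.721180788571033
O [[591.6  95.9   0. ]]
tip-38 pred [[536.6   9.6 175.5]] tri [[536.7  12.4 169.1]] [np.float64(2.2045587982046753), np.float64(2.204558798204715)]
tip-102 pred [[473.7  21.5 175.5]] tri [[473.5  23.9 170.4]] [np.float64(2.77933108393071), np.float64(2.779331083930772)]
bolt top pred [[665.  107.4 156. ]] tri [[666.2 112.4 144.7]] [np.float64(1.0309743814627121), np.float64(1.03097438146263)]
plate- pred [[458.4 118.  175. ]] tri [[459.5 121.5 170. ]] [np.float64(1.7860472596332833), np.float64(1.7860472596332713)]
((362.1764831542969, 223.2941131591797), (4.75518274307251, 50.77307891845703), 32.47119140625) [[346.54117 243.43529]
 [373.80002 200.59999]
 [377.8118  203.15294]
 [350.55295 245.98824]]
blue ((358.8529357910156, 223.08824157714844), (28.377704620361328, 47.24504089355469), 32.47119140625)
handle [[ 521.5 -350.7  223.2]] [np.float64(18.581566343651694), np.float64(18.581566343651787)] [[ 521.3 -387.7  115. ]] [[ 422.5 -318.6  115. ]]
handle [[ 414.7 -356.9  -14.4]] [np.float64(16.085127173251106), np.float64(16.085127173251117)] [[ 424.9 -326.5  115. ]] [[ 522.4 -380.8  115. ]]
```

Run:
```python
import cv2
t=cv2.imread("pics/top0.png")
cv2.imwrite("pics/m2.png",cv2.resize(t[190:260,325:395],(560,560),interpolation=cv2.INTER_CUBIC))
```

```text
(no output)
```

View pics/m2.png

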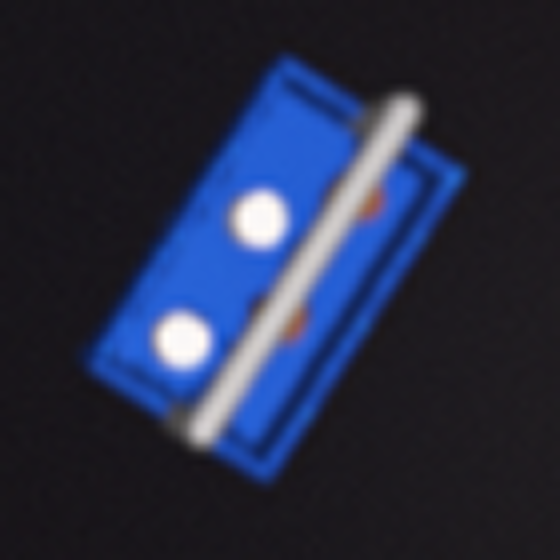

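Matching the bar ends correctly (I had them swapped) puts the handle middle at about (473,-355) with yaw about -32°. Station yaw is about -10.7°. Moving above the caddy.

```bash
python3 -m creep '[[[27,33,0],[0,0,-6.8]],[[54,67,0],[0,0,-13.6]],[[82,101,0],[0,0,-20.4]],[[109,135,0],[0,0,-27.2]],[[137,169,0],[0,0,-34]],[[164,203,0],[0,0,-40.8]],[[192,236,0],[0,0,-47.7]],[[219,270,0],[0,0,-54.5]],[[219,270,0],[0,0,-54.5]],[[219,270,0],[0,0,-54.5]]]'
python3 - <<'E'
from h import *
m=arm.camera_model("wrist");im=arm.get_image("wrist");cv2.imwrite("pics/w1.png",im[:,:,::-1]);np.save("pics/w1T.npy",m["T"]);print(m)
print(arm.get_state()["tool_pos"],arm.get_state()["ee_rot"])
for p in((.521,-.384,.115),(.424,-.323,.115)):print(proj(m,p))
E
```

```text
time_s: 1.1
tool_pos: [0.4733, -0.3547, 0.2311]
ee_rot: [[-0.533, -0.846, -0.0], [-0.846, 0.533, 0.0], [0.0, 0.0, -1.0]]
ft_force: [-0.3, 0.3, -0.5]
grip_width: 1.003
{'intrinsics': array([[287.16911964,   0.        , 323.47958941],
       [  0.        , 287.16911964, 199.63876813],
       [  0.        ,   0.        ,   1.        ]]), 'distortion': array([0.00523422, 0.        , 0.        , 0.        , 0.        ]), 'T': array([[-5.33422379e-01,  8.06874913e-01,  2.53798029e-01,
         5.37745831e-01],
       [-8.45849005e-01, -5.08900608e-01, -1.59873797e-01,
        -3.95181973e-01],
       [ 1.59815753e-04, -2.99955072e-01,  9.53953316e-01,
         3.74299967e-01],
       [ 0.00000000e+00,  0.00000000e+00,  0.00000000e+00,
         1.00000000e+00]])}
[ 0.47281752 -0.35549502  0.23104261] [[-5.34092317e-01 -8.45426007e-01 -5.13389483e-04]
 [-8.45426133e-01  5.34092361e-01  5.80756831e-05]
 [ 2.25098708e-04  4.65050662e-04 -9.99999867e-01]]
[322.83672974 133.23751135]
[323.05848093 250.27509461]
```

View pics/w1.png

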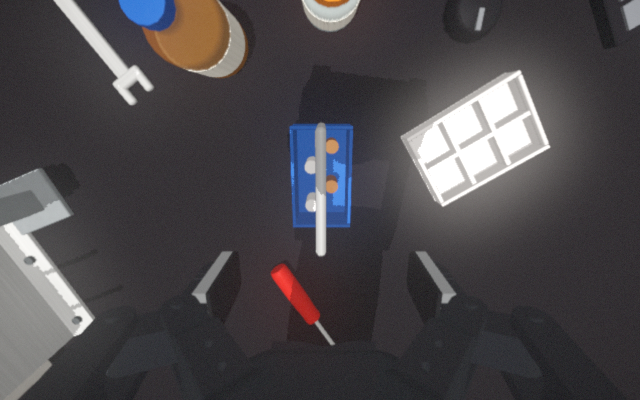

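Wrist view: the bar is vertical at column ~320, rows ~124–256, well aligned with the jaws, and the tray is beneath it.

Run:
```python
from h import *
m=arm.camera_model("wrist")
for p in((320.5,125),(320.5,255),(320.5,190)):
    x=onz(m,p,.115);print(np.round(x*1e3,1))
    print((arm.get_state()["ee_rot"].T@(x-arm.get_state()["tool_pos"])*1e3).round(1))
```

```text
[ 527.5 -386.8  115. ]
[ -2.7 -63.  116. ]
[ 420.4 -318.7  115. ]
[ -3.2  63.9 116.1]
[ 477.7 -355.2  115. ]
[ -2.9  -4.  116. ]
```

```bash
python3 -m creep '[[[1,2,-40],[0,0,0]],[[1,2,-80],[0,0,0]],[[1,2,-110],[0,0,0]],[[1,2,-130],[0,0,0]],[[1,2,-135],[0,0,0]],[[1,2,-135],[0,0,0]]]'
python3 -m creep '[[[0,0,0],[0,0,0]],[[0,0,0],[0,0,0]],[[0,0,0],[0,0,0]],[[0,0,0],[0,0,0]],[[0,0,0],[0,0,0]],[[0,0,0],[0,0,0]],[[0,0,0],[0,0,0]],[[0,0,0],[0,0,0]]]' 0 60
```

```text
time_s: 1.75
tool_pos: [0.4733, -0.3541, 0.096]
ee_rot: [[-0.536, -0.844, -0.001], [-0.844, 0.536, 0.001], [-0.0, 0.001, -1.0]]
ft_force: [0.1, 0.1, 0.2]
grip_width: 1.003
time_s: 2.55
tool_pos: [0.4742, -0.3534, 0.0967]
ee_rot: [[-0.536, -0.844, 0.0], [-0.844, 0.536, -0.0], [-0.0, -0.0, -1.0]]
ft_force: [0.8, 2.1, 4.7]
grip_width: 0.094
```

```bash
python3 -m creep '[[[0,0,20],[0,0,0]],[[0,0,50],[0,0,0]],[[0,0,80],[0,0,0]],[[0,0,85],[0,0,0]],[[0,0,85],[0,0,0]]]'
python3 -m creep '[[[1,20,0],[0,0,2]],[[3,50,0],[0,0,5]],[[6,90,0],[0,0,8]],[[8,130,0],[0,0,11]],[[11,170,0],[0,0,14]],[[13,210,0],[0,0,17]],[[15,245,0],[0,0,19]],[[17,275,0],[0,0,21]],[[18,290,0],[0,0,21.7]],[[18,299,0],[0,0,21.7]]]'
python3 -m creep '[[[0,0,0],[0,0,0]],[[0,0,0],[0,0,0]],[[0,0,0],[0,0,0]],[[0,0,0],[0,0,0]]]'
python3 - <<'E'
from h import *
m=arm.camera_model("wrist");im=arm.get_image("wrist");cv2.imwrite("pics/w2.png",im[:,:,::-1]);
e=np.array([.9826,-.186,0]);f=np.array([.186,.9826,0]);O=np.array([.5916,.0959,0])
for x,y,z in((-38,-95,175.5),(-102,-95,175.5),(135,-3,175),(-135,-3,175)):print((x,y,z),proj(m,O+e*x/1e3+f*y/1e3+[0,0,z/1e3]).round(1))
s=arm.get_state();print(s["tool_pos"],s["grip_width"],s["ee_rot"])
for n in ("scene",): cv2.imwrite("pics/s2.png",arm.get_image(n)[:,:,::-1])
E
```

```text
time_s: 3.05
tool_pos: [0.4741, -0.3536, 0.1817]
ee_rot: [[-0.536, -0.844, 0.001], [-0.844, 0.536, -0.001], [0.0, -0.001, -1.0]]
ft_force: [-0.4, 0.1, -1.7]
grip_width: 0.094
time_s: 4.05
tool_pos: [0.4913, -0.0525, 0.1797]
ee_rot: [[-0.183, -0.983, -0.002], [-0.983, 0.183, 0.0], [-0.0, 0.002, -1.0]]
ft_force: [0.4, -1.1, -2.1]
grip_width: 0.094
time_s: 4.45
tool_pos: [0.4919, -0.0551, 0.1812]
ee_rot: [[-0.187, -0.982, -0.0], [-0.982, 0.187, -0.0], [0.0, 0.0, -1.0]]
ft_force: [-0.4, -0.5, -1.1]
grip_width: 0.091
(-38, -95, 175.5) [191.1 195.2]
(-102, -95, 175.5) [205.7 296.3]
(135, -3, 175) [-140.5 -275.1]
(-135, -3, 175) [ 68.3 340.3]
[ 0.4919497  -0.05497977  0.18121351] 0.09219607130741356 [[-1.86567665e-01 -9.82442104e-01 -1.36685637e-04]
 [-9.82442112e-01  1.86567671e-01 -3.49974813e-05]
 [ 5.98841200e-05  1.27756327e-04 -9.99999990e-01]]
```

View pics/w2.png

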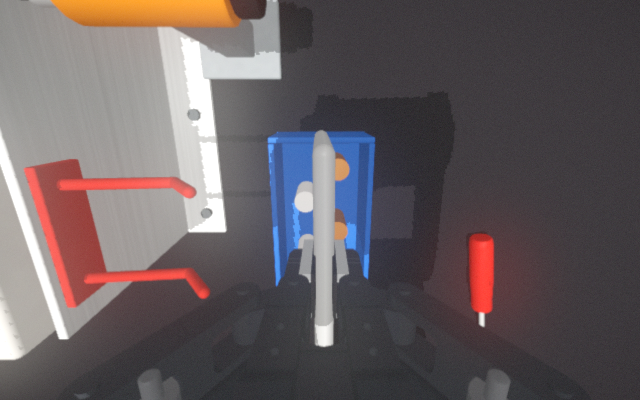

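The tips are at (191,192) and (204,294), within about 2 px of my station model. The bar is level and square. Going in over the tips.

```bash
python3 -m creep '[[[0,0,-9],[0,0,0]],[[2,10,-9],[0,0,0]],[[5,25,-9],[0,0,0]],[[8,40,-9],[0,0,0]],[[11,55,-9],[0,0,0]],[[14,70,-9],[0,0,0]],[[16,80,-9],[0,0,0]],[[18,88,-9],[0,0,0]],[[18,90,-9],[0,0,0]],[[18,90,-9],[0,0,0]]]'
python3 - <<'E'
from h import *
m=arm.camera_model("wrist");im=arm.get_image("wrist");s=arm.get_image("scene")
a=np.vstack([cv2.resize(im[100:400,0:400],(400,300)),cv2.resize(s[120:270,340:540],(400,300))]);cv2.imwrite("pics/w3.png",a[:,:,::-1]);st=arm.get_state();print(st["tool_pos"],st["ft_force"])
E
```

```text
time_s: 5.55
tool_pos: [0.51, 0.0357, 0.1722]
ee_rot: [[-0.185, -0.983, -0.0], [-0.983, 0.185, -0.0], [0.0, 0.0, -1.0]]
ft_force: [1.0, -0.4, -1.9]
grip_width: 0.091
[0.5099324  0.03527904 0.17226186] [-0.44848528 -0.58960756 -1.23588169]
```

View pics/w3.png

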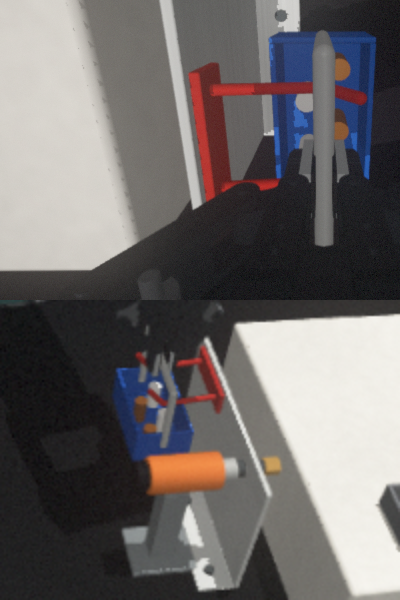

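The bar lies over the prongs at column 323, inboard of the visible tip at column 363. Lowering in steps.

```bash
python3 -m creep '[[[0,0,-8],[0,0,0]],[[0,0,-16],[0,0,0]],[[0,0,-22],[0,0,0]],[[0,0,-27],[0,0,0]],[[0,0,-29],[0,0,0]],[[0,0,-31],[0,0,0]],[[0,0,-31],[0,0,0]],[[0,0,-31],[0,0,0]]]'
```

```text
time_s: 6.45
tool_pos: [0.5108, 0.0365, 0.1425]
ee_rot: [[-0.185, -0.983, 0.003], [-0.983, 0.185, 0.002], [-0.002, -0.002, -1.0]]
ft_force: [1.0, 8.5, 6.7]
grip_width: 0.092
```

```bash
python3 -m creep '[[[0,2,0],[0,0,0]],[[0,3,0],[0,0,0]],[[0,3,0],[0,0,0]],[[0,3,0],[0,0,0]]]'
```

```text
time_s: 6.85
tool_pos: [0.5099, 0.0386, 0.141]
ee_rot: [[-0.186, -0.983, -0.0], [-0.983, 0.186, 0.0], [0.0, 0.0, -1.0]]
ft_force: [0.5, 0.2, -1.5]
grip_width: 0.094
```

Contact is relieved. Lowering 2 mm more, then opening partially.

```bash
python3 -m creep '[[[0,0,-1],[0,0,0]],[[0,0,-2],[0,0,0]],[[0,0,-2],[0,0,0]],[[0,0,-2],[0,0,0]]]'
python3 -m creep '[[[0,0,0],[0,0,0]],[[0,0,0],[0,0,0]],[[0,0,0],[0,0,0]],[[0,0,0],[0,0,0]],[[0,0,0],[0,0,0]],[[0,0,0],[0,0,0]]]' 40
python3 - <<'E'
from h import *
m=arm.camera_model("wrist");im=arm.get_image("wrist");s=arm.get_image("scene")
a=np.vstack([cv2.resize(im[100:400,0:400],(400,300)),cv2.resize(s[120:270,340:540],(400,300))]);cv2.imwrite("pics/w4.png",a[:,:,::-1])
E
```

```text
time_s: 7.25
tool_pos: [0.5104, 0.0389, 0.14]
ee_rot: [[-0.186, -0.983, 0.001], [-0.983, 0.186, 0.001], [-0.001, -0.001, -1.0]]
ft_force: [-0.7, 4.2, 5.4]
grip_width: 0.093
time_s: 7.85
tool_pos: [0.51, 0.0386, 0.1393]
ee_rot: [[-0.186, -0.983, -0.0], [-0.983, 0.186, -0.0], [0.0, 0.0, -1.0]]
ft_force: [0.1, 0.4, -0.1]
grip_width: 0.471
```

View pics/w4.png

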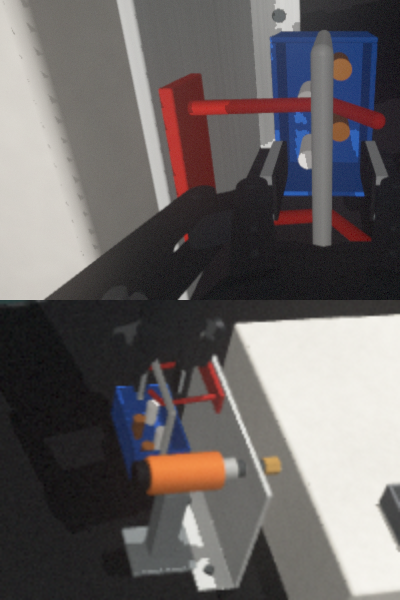

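The bar sits at the prongs' seat, free between the open fingers. Backing straight up, then over the bolt with a 90° turn.

```bash
python3 -m creep '[[[0,0,4],[0,0,0]],[[0,0,12],[0,0,0]],[[0,0,25],[0,0,0]],[[0,0,50],[0,0,0]],[[0,0,80],[0,0,0]],[[0,0,115],[0,0,0]],[[0,0,150],[0,0,0]],[[0,0,150],[0,0,0]],[[0,0,150],[0,0,0]]]'
python3 -m creep '[[[10,5,0],[0,0,5]],[[25,12,0],[0,0,12]],[[42,19,0],[0,0,20]],[[60,27,0],[0,0,28]],[[78,36,0],[0,0,36]],[[96,44,0],[0,0,44]],[[112,52,0],[0,0,52]],[[128,60,0],[0,0,60]],[[142,66,0],[0,0,68]],[[156,72,0],[0,0,75]]]' 45
python3 -m creep '[[[0,0,0],[0,0,7]],[[0,0,0],[0,0,13]],[[0,0,0],[0,0,15]],[[0,0,0],[0,0,15]],[[0,0,0],[0,0,15]]]'
python3 - <<'E'
from h import *
m=arm.camera_model("wrist");im=arm.get_image("wrist");s=arm.get_image("scene")
st=arm.get_state();print(st["tool_pos"],st["ee_rot"],st["qpos"])
print(proj(m,(.6659,.1106,.156)),proj(m,(.6659,.1106,.147)))
np.save("pics/w5T.npy",m["T"])
a=np.vstack([cv2.resize(im[0:400],(480,300)),cv2.resize(s[120:270,340:580],(480,300))]);cv2.imwrite("pics/w5.png",a[:,:,::-1]);cv2.imwrite("pics/w5f.png",im[:,:,::-1])
E
```

```text
time_s: 8.85
tool_pos: [0.5102, 0.0386, 0.2907]
ee_rot: [[-0.186, -0.983, 0.002], [-0.983, 0.186, 0.0], [-0.0, -0.002, -1.0]]
ft_force: [0.2, -0.5, -0.8]
grip_width: 0.467
time_s: 9.85
tool_pos: [0.6663, 0.1109, 0.2881]
ee_rot: [[0.904, -0.428, -0.002], [-0.428, -0.904, -0.0], [-0.002, 0.001, -1.0]]
ft_force: [-0.1, 0.2, 0.5]
grip_width: 0.528
time_s: 10.35
tool_pos: [0.6658, 0.1106, 0.2886]
ee_rot: [[0.982, -0.187, -0.001], [-0.187, -0.982, -0.0], [-0.001, 0.0, -1.0]]
ft_force: [-0.7, 0.3, -0.0]
grip_width: 0.531
[0.66587065 0.11056381 0.28896325] [[ 9.82421234e-01 -1.86676782e-01 -5.46218400e-04]
 [-1.86676846e-01 -9.82421371e-01 -6.66885868e-05]
 [-5.24167419e-04  1.67482612e-04 -9.99999849e-01]] [1.26754045e-01 1.07343864e-01 1.35853407e+00 2.91275475e-06
 1.67626499e+00 3.14532769e-01]
[324.22168337 190.26622063] [324.21247402 187.91568003]
```

View pics/w5.png

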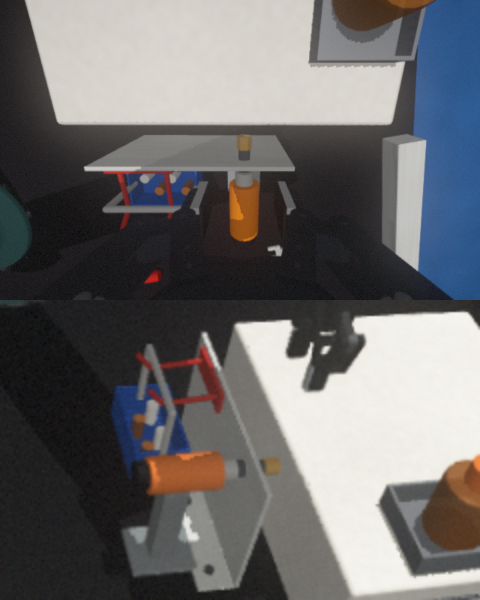

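The wrist view has the bolt at about (325,190), matching the prediction of (324,190). In the scene view the caddy hangs freely. Quick numeric check of bolt and gap edges, which also turns the wall pixels into distances.

Run:
```python
from h import *
im=cv2.imread("pics/w5f.png").astype(int);m=arm.camera_model("wrist");m["T"]=np.load("pics/w5T.npy")
st=arm.get_state();R=st["ee_rot"];t=st["tool_pos"]
sub=im[170:212,300:350];b,g,r=sub[...,0],sub[...,1],sub[...,2]
k=(r>b*1.7)&(r>70);p=np.argwhere(k);print(len(p),p.min(0)+[170,300],p.max(0)+[170,300])
c=p.mean(0)[::-1]+[300,170];print(c,(R.T@(onz(m,c,.153)-t)*1e3).round(1))
col=im[:,290].sum(1);d=np.abs(np.diff(col));print([(i,int(d[i])) for i in range(140,250) if d[i]>25])
for row,z in((165,.16),(224,.175)):print((R.T@(onz(m,(290,row),z)-t)*1e3).round(1))
```

```text
323 [180 316] [200 334]
[325.09597523 190.92569659] [  1.    1.5 136. ]
[(163, 30), (164, 28), (165, 127), (166, 142), (167, 33), (179, 99), (180, 53), (221, 31), (222, 36), (227, 153), (228, 99)]
[-32.6 -26.2 129. ]
[-32.9  28.4 114. ]
```

Centred within about 1 mm, with both walls about 26 mm away. Descending, with force checks.

```bash
python3 -m creep '[[[1,-1,-30],[0,0,0]],[[1,-1,-65],[0,0,0]],[[1,-1,-95],[0,0,0]],[[1,-1,-115],[0,0,0]],[[1,-1,-130],[0,0,0]],[[1,-1,-140],[0,0,0]],[[1,-1,-140],[0,0,0]]]'
python3 -m creep '[[[0,0,-7],[0,0,0]],[[0,0,-14],[0,0,0]],[[0,0,-20],[0,0,0]],[[0,0,-20],[0,0,0]],[[0,0,-20],[0,0,0]]]'
python3 -m creep '[[[0,0,0],[0,0,0]],[[0,0,0],[0,0,0]],[[0,0,0],[0,0,0]],[[0,0,0],[0,0,0]],[[0,0,0],[0,0,0]],[[0,0,0],[0,0,0]],[[0,0,0],[0,0,0]],[[0,0,0],[0,0,0]]]' 0 30
```

```text
time_s: 11.15
tool_pos: [0.6667, 0.1096, 0.1483]
ee_rot: [[0.983, -0.186, -0.001], [-0.186, -0.983, -0.0], [-0.001, 0.0, -1.0]]
ft_force: [0.4, -1.1, 0.1]
grip_width: 0.529
time_s: 11.65
tool_pos: [0.667, 0.1096, 0.1294]
ee_rot: [[0.983, -0.186, -0.0], [-0.186, -0.983, -0.0], [-0.0, 0.0, -1.0]]
ft_force: [-0.2, 0.6, 1.5]
grip_width: 0.527
time_s: 12.45
tool_pos: [0.6672, 0.1096, 0.1298]
ee_rot: [[0.983, -0.186, 0.001], [-0.186, -0.983, 0.0], [0.001, -0.0, -1.0]]
ft_force: [3.1, 0.4, 5.5]
grip_width: 0.226
```

```bash
for i in 1 2; do python3 -m creep '[[[0,0,0],[0,0,0]],[[0,0,0],[0,0,0]],[[0,0,0],[0,0,0]],[[0,0,0],[0,0,0]],[[0,0,0],[0,0,0]],[[0,0,0],[0,0,0]],[[0,0,0],[0,0,0]],[[0,0,0],[0,0,0]],[[0,0,0],[0,0,0]],[[0,0,0],[0,0,0]]]' | grep -v rot; done
python3 - <<'E'
from h import *
im=arm.get_image("wrist");s=arm.get_image("scene")
a=np.vstack([cv2.resize(im,(480,300)),cv2.resize(s[120:270,340:580],(480,300))]);cv2.imwrite("pics/w6.png",a[:,:,::-1])
E
```

```text
time_s: 13.45
tool_pos: [0.6673, 0.1096, 0.1298]
ft_force: [2.4, -0.7, 5.0]
grip_width: 0.23
time_s: 14.45
tool_pos: [0.6673, 0.1096, 0.1298]
ft_force: [4.1, -0.4, 5.2]
grip_width: 0.229
```

View pics/w6.png

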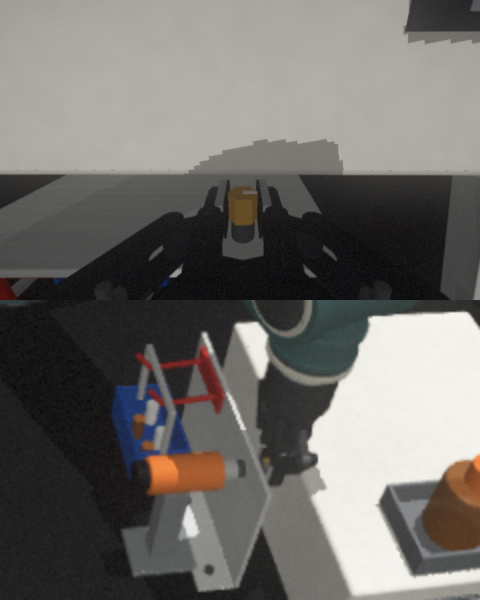

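The brass head is between the fingers at (243,205), the width has been steady for 2 s, and the caddy still hangs in the same place. Handing in.

```bash
python3 -c "
from workcell import arm
arm.job_done(); s=arm.get_state(); print(s['time_s'],s['tool_pos'],s['ft_force'],s['grip_width'])"
```

```text
the job is handed in; nothing more can be done
the job is handed in; nothing more can be done
```

I hung the caddy by its handle on the red twin hook and let go. Then I reached down into the gap and closed on the brass bolt head with a 30 N grip. I handed in at about 14.6 s, still gripping.

**Caddy:** In the last scene view it still hangs on both prongs, upright and clear of the arm. As I lowered it, the bar first touched the sloping prong tips with about 8.5 N. A 3 mm shift inward cleared that before I let go.

**Bolt:** The opening stayed at about 0.23 (roughly 19.5 mm, the size of the head) for 2 s. The wrist view shows the head between the pads, and the wrist force was steady at about 6 N. I had no direct reading of the bolt's turning speed or of the finger contact force.

**Camera disagreement:** The scene and top cameras differed by up to about 7 mm in y. I settled positions with the wrist camera, and it and the contact at the hook agreed to within about 3 to 4 mm.

**Bystanders:** The arm stayed clear of the loose things on its planned path. I did not take a final picture to check that they had not moved.

The state could not be read after handing in, and no verdict was given.

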